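# Pin and clamp the grading screens on the sieve shaker

## Task

Make the sieve shaker ready for grading a green-coffee sample: stack every grading screen that lies on the counter squarely on the shaker's deck, lugs over the deck's lug, and push one of the pins down through the lined-up lug holes until it comes out below the deck's lug. Then swing the clamp arm across over the stack until its hole lines up with the hole in the bracket and push another pin all the way down through both, until its black head rests on the arm. Last, crank the clamp clockwise until its jaw presses firmly on the top screen, and leave the mug and the bowl where they are.

Things in the scene. Friction and masses are not known exactly. Their poses are not given: they have to be found in the camera images.
- deck (a point): centre of the top face of the shaker's deck, an aluminium plate 118 mm (x) by 124 mm (y), top 50 mm above the counter. Fixed to the counter. Two steel guide cheeks 59 mm either side of its centre (y), 56 mm long, flared at the top, 122 mm above the counter, keep the stack square. z up; -x points from the deck's centre to its lug, +y to the arm's pillar, -y to the locking bracket (each 105 mm away)
- deck_hole (a point): centre, at the top face, of the hole in the deck's lug: lug 36 x 36 mm, 14 mm thick, top level with the deck; hole 15 mm wide, right through, 2 mm chamfer, 77 mm from the deck's centre along its -x. Below the lug 26 mm of free air above the base plate
- bracket_hole (a point): centre, at the top face, of the hole in the locking bracket's lug: 15 mm wide, lug 12 mm thick, top 144 mm above the counter, free air below; 105 mm from the deck's centre along the deck's -y. The bracket's post stands outside it, further along -y, no higher than the lug
- swing_pivot (a point): point on the vertical pivot axis of the clamp arm, 153 mm above the counter (half-way up the arm's thickness), on the pillar at the deck's +y side. The arm is a grey bar 26 mm wide, 14 mm thick, from 146 to 160 mm above the counter (2 mm above the bracket)
- clamp_arm (a joint): clamp arm angle: 0 = across the deck, its hole exactly over the bracket's; grows as it swings to the deck's -x side (clockwise from above); 1.57 = along the deck's -x. Starts 1.45 to 1.6; range -0.15 to 1.95, so there is NO stop at 0 and it can overrun. Stiff pivot (0.25 N m): stays where it is left, needs about 1.5 N at the handle
- swing_hole (a point): centre, at the top face, of the hole in the clamp arm (15 mm wide, right through the 14 mm arm, 2 mm chamfer), 210 mm from the pivot axis; the arm is 34 mm wide here
- swing_handle (a point): black upright round handle on the clamp arm, between crank and hole, 16 mm across, 36 mm high (160 to 196 mm above the counter); this point is on its axis, 178 mm above the counter, 170 mm from the pivot axis
- crank (a joint): angle of the crank on top of the arm, grows clockwise from above; one turn clockwise lowers the jaw 30 mm (4.78 mm per rad). Starts at 0 to 0.8 rad, range -0.2 to 16. Friction 0.08 N m (about 3 N at the knob): stays where it is left, the jaw does not run back
- crank_knob (a point): upright round black crank knob that spins freely on its own axle, 17 mm across, 34 mm high; this point is on its axis half-way up, 197 mm above the counter, 28 mm from the vertical screw axis
- screw_axis (a point): point on the vertical screw axis about which the crank turns, half-way up the arm, 105 mm from the pivot; over the deck's centre when the arm is at 0
- jaw: the jaw, a round black pad 34 mm across under the arm on the screw axis; origin at the centre of its underside, 141 mm above the counter with the crank at 0, travel 65 mm. The top of a stack of 2 screens is 90 mm, of 3 screens 110 mm above the counter. About 0.2 rad of crank beyond touching gives a firm press; the crank then turns harder
- mug: bystander: mug about 85 mm across, 91 mm high; origin under its centre; leave it alone
- cup_bowl_1: bystander: white bowl 92 mm across, 62 mm high; leave it alone
- screen_1_center (a point): centre, half-way up, of a grading screen (two or three present, all alike; None if absent): aluminium frame 110 x 110 mm, 20 mm high, walls 6 mm, perforated floor 3 mm, 0.18 kg. A grip bar 12 mm thick crosses the middle along the screen's y, from the floor up to the rim (flush): pinch it across x from above, 43 mm free on each side. z up, -x towards the lug
- screen_1: the same screen, origin at the centre of its underside. Its lug, 34 mm wide, 8 mm thick, sticks out 41 mm from the frame at floor level along -x, with a 15 mm hole right through it 77 mm from the screen's centre. Screens stack flat, 20 mm apart; only the pin and the deck's cheeks (4 mm clear each side) locate them
- screen_2_center (a point): centre, half-way up, of a grading screen (two or three present, all alike; None if absent): aluminium frame 110 x 110 mm, 20 mm high, walls 6 mm, perforated floor 3 mm, 0.18 kg. A grip bar 12 mm thick crosses the middle along the screen's y, from the floor up to the rim (flush): pinch it across x from above, 43 mm free on each side. z up, -x towards the lug
- screen_2: the same screen, origin at the centre of its underside. Its lug, 34 mm wide, 8 mm thick, sticks out 41 mm from the frame at floor level along -x, with a 15 mm hole right through it 77 mm from the screen's centre. Screens stack flat, 20 mm apart; only the pin and the deck's cheeks (4 mm clear each side) locate them
- screen_3_center (a point): centre, half-way up, of a grading screen (two or three present, all alike; None if absent): aluminium frame 110 x 110 mm, 20 mm high, walls 6 mm, perforated floor 3 mm, 0.18 kg. A grip bar 12 mm thick crosses the middle along the screen's y, from the floor up to the rim (flush): pinch it across x from above, 43 mm free on each side. z up, -x towards the lug
- screen_3: the same screen, origin at the centre of its underside. Its lug, 34 mm wide, 8 mm thick, sticks out 41 mm from the frame at floor level along -x, with a 15 mm hole right through it 77 mm from the screen's centre. Screens stack flat, 20 mm apart; only the pin and the deck's cheeks (4 mm clear each side) locate them
- pin_1_grip (a point): centre of the black head of a pin (three, all alike, one is spare): head 20 mm across, 40 mm high, its top 4 mm 24 mm across; shaft 11 mm thick, 68 mm long, last 12 mm tapering to 4.5 mm; tip 88 mm below this point; z up along the pin. Stands in a fixed wooden block 46 x 138 x 74 mm with 3 holes in a row 45 mm apart, head resting on its top
- pin_2_grip (a point): centre of the black head of a pin (three, all alike, one is spare): head 20 mm across, 40 mm high, its top 4 mm 24 mm across; shaft 11 mm thick, 68 mm long, last 12 mm tapering to 4.5 mm; tip 88 mm below this point; z up along the pin. Stands in a fixed wooden block 46 x 138 x 74 mm with 3 holes in a row 45 mm apart, head resting on its top
- pin_3_grip (a point): centre of the black head of a pin (three, all alike, one is spare): head 20 mm across, 40 mm high, its top 4 mm 24 mm across; shaft 11 mm thick, 68 mm long, last 12 mm tapering to 4.5 mm; tip 88 mm below this point; z up along the pin. Stands in a fixed wooden block 46 x 138 x 74 mm with 3 holes in a row 45 mm apart, head resting on its top

How it is judged:
On the way, in this order (a step that is already met when the one before it is completed fails the run):
1. every screen that is present lies stacked squarely on the deck and a pin passes down through all their lug holes and the deck's lug (angle between the x axis of each of screen_1_center, screen_2_center, screen_3_center and the x axis of deck, either way round below 0.14 rad and x of deck_hole in the frame of screen_1_center below -0.05 m and horizontal distance between each of screen_1_center, screen_2_center, screen_3_center and deck below 0.016 m and angle between each of screen_1_center, screen_2_center, screen_3_center's own z axis and vertical below 0.06 rad and z of screen_1_center in the frame of deck between 0.005 and 0.055 m and x of deck_hole in the frame of screen_2_center below -0.05 m and z of screen_2_center in the frame of deck between 0.005 and 0.055 m and x of deck_hole in the frame of screen_3_center below -0.05 m and z of screen_3_center in the frame of deck between 0.005 and 0.055 m and ((horizontal distance between pin_1_grip and deck_hole below 0.014 m and z of pin_1_grip in the frame of deck_hole between 0.02 and 0.0725 m and angle between pin_1_grip's own z axis and vertical below 0.2 rad) or (horizontal distance between pin_2_grip and deck_hole below 0.014 m and z of pin_2_grip in the frame of deck_hole between 0.02 and 0.0725 m and angle between pin_2_grip's own z axis and vertical below 0.2 rad) or (horizontal distance between pin_3_grip and deck_hole below 0.014 m and z of pin_3_grip in the frame of deck_hole between 0.02 and 0.0725 m and angle between pin_3_grip's own z axis and vertical below 0.2 rad))), for 0.2 s.
2. the clamp arm is over the stack and a pin passes all the way down through the arm's hole and the bracket's hole (horizontal distance between swing_hole and bracket_hole below 0.006 m and ((horizontal distance between pin_1_grip and bracket_hole below 0.014 m and z of pin_1_grip in the frame of bracket_hole between 0.02 and 0.041 m and angle between pin_1_grip's own z axis and vertical below 0.2 rad) or (horizontal distance between pin_2_grip and bracket_hole below 0.014 m and z of pin_2_grip in the frame of bracket_hole between 0.02 and 0.041 m and angle between pin_2_grip's own z axis and vertical below 0.2 rad) or (horizontal distance between pin_3_grip and bracket_hole below 0.014 m and z of pin_3_grip in the frame of bracket_hole between 0.02 and 0.041 m and angle between pin_3_grip's own z axis and vertical below 0.2 rad))), for 0.2 s.
3. the jaw is cranked down and presses on the top screen ((contact force between jaw and screen_1 above 4 N or contact force between jaw and screen_2 above 4 N or contact force between jaw and screen_3 above 4 N)), for 0.2 s.
At the end, for the whole second after the job is handed in: Screens level on the deck, centres within 16 mm of its centre, square within 8 deg; an upright pin in the deck's lug hole, tip 15.5 mm below the deck's top; arm hole within 6 mm of the bracket's, a pin's tip 47 mm below the bracket's top; jaw presses a screen over 4 N; all at rest (all of step 1 and all of step 2 and (contact force between jaw and screen_1 above 4 N or contact force between jaw and screen_2 above 4 N or contact force between jaw and screen_3 above 4 N) and linear speed of each of screen_1, screen_2, screen_3 below 0.02 m/s); the robot touches nothing.
It fails at once if the mug is shifted by more than 4 cm (distance of mug from where it was at the start of the episode above 0.04 m).
It fails at once if the bowl is shifted by more than 4 cm (distance of cup_bowl_1 from where it was at the start of the episode above 0.04 m).
Of screen_1, screen_2, screen_3 only 2 to 3 are there at a start; the rules pass over those that are not, and their reading is None.
At some moment in a run one of screen_1, screen_2, screen_3 may be knocked a few centimetres aside while the robot is not near it.
Once in a run the grip may slacken for a moment while it holds something.
It also fails if it takes over 210 s, if anything falls off the work surface, if the arm or the gripper's body presses on something with over 40 N, if the wrist force passes 120 N, or if a joint passes its speed limit or range.

## Robot

A 7-joint arm with a two-finger parallel gripper is mounted at the origin on a cart in front of the work surface, level with it; the furniture and walls round the work are solid. World frame = base frame: x ahead of the robot, y to its left, z up, the work surface at z = 0. Lengths are in m, angles in rad, forces in N, time in s.
With the tool pointing down it reaches from about 0.425 to 0.875 m from the base axis. Payload 4.7 kg.
Tool frame: the origin (TCP) lies midway between the tips of the shut fingers; the grasp point (between the pads) lies 19 mm behind it; z points along the fingers, y is the line along which they close (so a half turn about z gives the same grasp; the last joint's range is limited). The gripper opens to 87 mm and grips with 3 to 60 N. Pads are 19 mm wide; open, the fingers measure 117 mm over their backs; the gripper's body (75 mm by 190 mm) begins 51 mm behind the grasp point.
Start: joints at [1.156, 0.321, -0.07, 1.45, 0.023, 1.371, -0.057], TCP at [0.27, -0.591, 0.223] pointing down, gripper open.
Joint ranges: [-2.86, 2.86], [-0.3, 2.09], [-1.38, 1.24], [0.06, 2.45], [-1.56, 4.7], [0.09, 2.05], [-2.69, 2.69]. Speed limits (rad/s): [2.57, 2.57, 3.14, 3.14, 3.14, 3.14, 3.14].

## Interface

Orientations are given as [roll, pitch, yaw] about the fixed x, y, z axes, in that order (R = Rz(yaw) Ry(pitch) Rx(roll)).
In Python, from rig import manip, imaging gives the robot as it stands. Calls block until the motion is done:
- manip.move_to(position, orientation): joint-space move of the TCP to a pose.
- manip.movel(position, frame=None, speed=0.15, f_stop=None): straight line of the TCP; frame=None keeps the orientation; speed is the mean speed in m/s. With f_stop (N) it stops when the force on the tool has changed by that much, and returns True; else False.
- manip.move_joints(angles): joint-space move.
- manip.set_gripper(opening): opening from 0.0 (shut) to 1.0 (fully open); the grip force is fixed at half the most; returns when the fingers have stopped.
- manip.sleep(seconds).
- manip.ik(position, orientation): joint angles nearest the present ones, or None.
- imaging.get_image(name): name is "scene" or "top" or "wrist"; returns the picture (480x640x3 uint8, red, green, blue); there is no depth.
- imaging.get_calibration(name): a dict with "mtx" (3x3 intrinsics, pixels), "R" (3x3) and "t" (3): a world point X has camera coordinates R X + t. Camera axes: x right, y down, z forward; pixel columns grow to the right and rows downward; lengths in m; the calibration is good to about 2 mm. A picture is of the moment at which its call begins: read the wrist's pose just before it. get_calibration takes no time and is no camera call; for the wrist camera it gives the pose at the moment of the call.
A pose or a line that the arm cannot do raises manip.IKError and nothing moves.
- manip.hand_in(): hands the job in; it is judged then, once.
Readings, each from a call of its own:
- manip.get_t(): time.
- manip.get_q(): joint angles.
- manip.get_qvel(): joint speeds.
- manip.get_effort(): joint torques, N m.
- manip.get_position(): TCP position.
- manip.get_ee_rot(): TCP orientation.
- manip.get_wrist_force(): force on the tool from outside, world axes, zero at the start.
- manip.get_torque(): the same for the moment, N m.
- manip.get_width(): opening from 0.0 (shut) to 1.0 (fully open).
- manip.get_finger_force(): force on a finger pad.
Only numpy, scipy, OpenCV 4.12 (cv2) and the standard library are available. Lean on these libraries where they do the work, as an engineer would, in place of code of your own. Each camera call takes 0.05 s, during which the arm holds its last target. There are 200 camera calls.

## Working session

There is one attempt and no reset: what is moved stays moved. The work goes in short steps, each a Python script; the robot and the scene stay as the last script left them, time stands still between calls to the robot, and variables do not carry over. Pictures are saved under pics/ and viewed, at most 14 in all, crops included, and the job is handed in when it is done.

```bash
ls; mkdir -p pics
python3 - <<'E'
from rig import manip, imaging
import cv2
for n in ["scene","top"]:
    im=imaging.get_image(n); cv2.imwrite(f"pics/{n}0.png",im[:,:,::-1])
    c=imaging.get_calibration(n); print(n,c)
print(manip.get_t(),manip.get_position(),manip.get_ee_rot())
E
```

```text
pics
scene {'mtx': array([[506.34054545,   0.        , 327.88891484],
       [  0.        , 506.34054545, 237.148202  ],
       [  0.        ,   0.        ,   1.        ]]), 'R': array([[-0.54423569, -0.83876302, -0.01685559],
       [-0.61471143,  0.41237045, -0.6723693 ],
       [ 0.57090925, -0.35556605, -0.74002393]]), 't': array([0.19256998, 0.48437758, 0.97288558])}
top {'mtx': array([[478.74637176,   0.        , 313.94463606],
       [  0.        , 478.74637176, 230.67922756],
       [  0.        ,   0.        ,   1.        ]]), 'R': array([[-0.01353069, -0.99990467,  0.00275163],
       [-0.98883805,  0.01297248, -0.1484285 ],
       [ 0.14837865, -0.00472926, -0.98891931]]), 't': array([-0.13645687,  0.54287587,  1.36128511])}
0.1 [ 0.27000312 -0.59073337  0.22157583] [-3.13988930e+00  9.00179447e-05  4.28830797e-01]
```

View pics/top0.png

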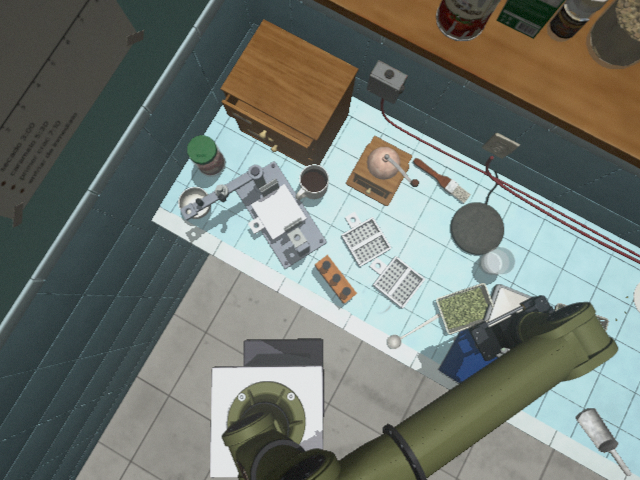

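View pics/scene0.png

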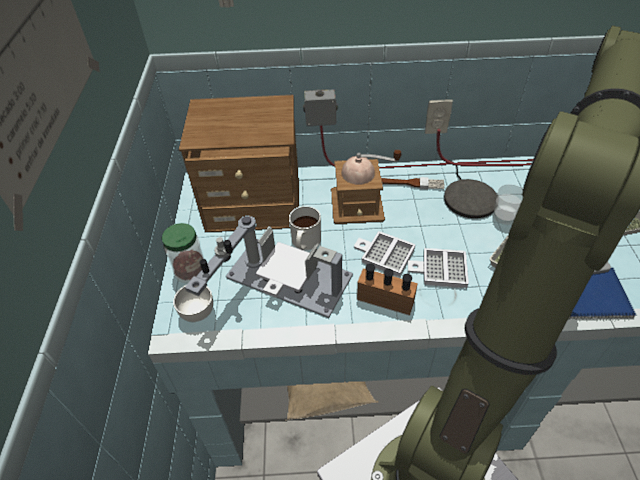

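```bash
cat > h.py <<'E'
from rig import manip, imaging
import numpy as np, cv2
def w(n,px,z,c=None):
    c=c or imaging.get_calibration(n)
    px=np.atleast_2d(np.array(px,float)); R,t=np.array(c["R"]),np.array(c["t"])
    C=-R.T@t; d=np.c_[px,np.ones(len(px))]@np.linalg.inv(c["mtx"]).T@R
    return C+d*((z-C[2])/d[:,2])[:,None]
def p(n,X,c=None):
    c=c or imaging.get_calibration(n)
    v=np.atleast_2d(X)@np.array(c["R"]).T+c["t"]; v=v@np.array(c["mtx"]).T
    return v[:,:2]/v[:,2:]
E
python3 - <<'E'
from h import *
np.set_printoptions(precision=4,suppress=True)
for nm,px,z in [("deck",(279,217),.05),("scrA",(365,242),.02),("Alug",(352,218),.008),("scrB",(398,282),.02),("Blug",(378,267),.008),("mug",(314,179),.09),("bowl",(196,204),.06),("pivot",(255,172),.16),("armhole",(190,211),.16),("pin1",(322,267),.114),("pin3",(347,293),.114),("decklug",(292,240),.05),("brk",(297,240),.144),("white",(508,300),.0)]:
    print(nm,w("top",px,z)[0])
q=manip.get_q()
print(manip.ik([0.5,-0.05,0.4],[np.pi,0,0]))
manip.move_to([0.55,0.02,0.45],[np.pi,0,0])
print(manip.get_t())
c=imaging.get_calibration("wrist");np.save("c1.npy",c,allow_pickle=True)
im=imaging.get_image("wrist"); cv2.imwrite("pics/w1.png",im[:,:,::-1])
print(c, manip.get_position())
im=imaging.get_image("top"); cv2.imwrite("pics/top1.png",cv2.resize(im[120:420,420:,::-1],None,fx=2,fy=2))
E
```

```text
deck [ 0.5814 -0.0421  0.05  ]
scrA [ 0.5082 -0.2946  0.02  ]
Alug [ 0.583  -0.2589  0.008 ]
scrB [ 0.389  -0.3877  0.02  ]
Blug [ 0.4345 -0.3323  0.008 ]
mug [ 0.6836 -0.1456  0.09  ]
bowl [0.6211 0.1985 0.06  ]
pivot [0.6869 0.0154 0.16  ]
armhole [0.581  0.1897 0.16  ]
pin1 [ 0.429  -0.1641  0.114 ]
pin3 [ 0.3574 -0.2309  0.114 ]
decklug [ 0.5131 -0.0796  0.05  ]
brk [ 0.5006 -0.0971  0.144 ]
white [ 0.3326 -0.7142  0.    ]
[ 0.6645  0.001  -0.6126  1.4697  0.0006  1.6711 -1.5189]
2.6167
{'mtx': array([[392.7207,   0.    , 319.0484],
       [  0.    , 392.7207, 236.7439],
       [  0.    ,   0.    ,   1.    ]]), 'R': array([[-0.0014, -1.    , -0.0002],
       [-0.9626,  0.0013,  0.2708],
       [-0.2708,  0.0006, -0.9626]]), 't': array([0.0199, 0.436 , 0.7568])} [0.5501 0.0189 0.4496]
```

View pics/w1.png

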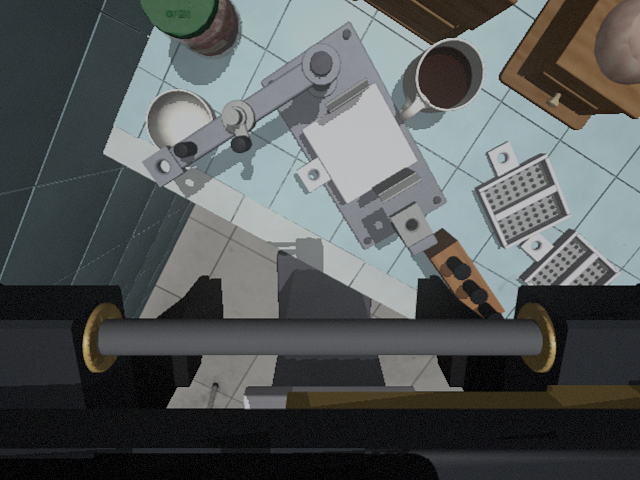

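View pics/top1.png

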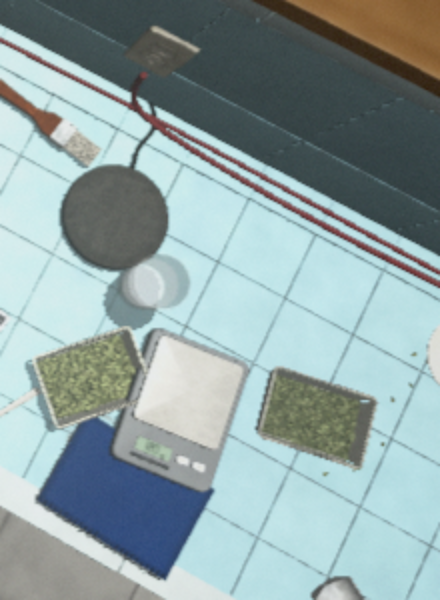

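Run:
```python
from h import *
np.set_printoptions(precision=4,suppress=True)
im=cv2.imread("pics/w1.png")
cv2.imwrite("pics/w1c.png",cv2.resize(im[40:265,140:440],None,fx=2.6,fy=2.6,interpolation=cv2.INTER_CUBIC))
for pos,yaw in [([.42,-.22,.33],-.6),([.42,-.24,.36],-.6),([.44,-.24,.38],-.6),([.45,-.2,.4],-.4)]:
    try: manip.move_to(pos,[np.pi,0,yaw]); break
    except manip.IKError as e: print(e)
c=imaging.get_calibration("wrist");np.save("c2.npy",c,allow_pickle=True)
im=imaging.get_image("wrist"); cv2.imwrite("pics/w2.png",im[:,:,::-1])
cv2.imwrite("pics/w2c.png",cv2.resize(im[:320,:,::-1],None,fx=1.25,fy=1.25,interpolation=cv2.INTER_CUBIC))
print(pos,manip.get_t())
```

```text
[0.42, -0.22, 0.33] 3.9083
```

View pics/w1c.png

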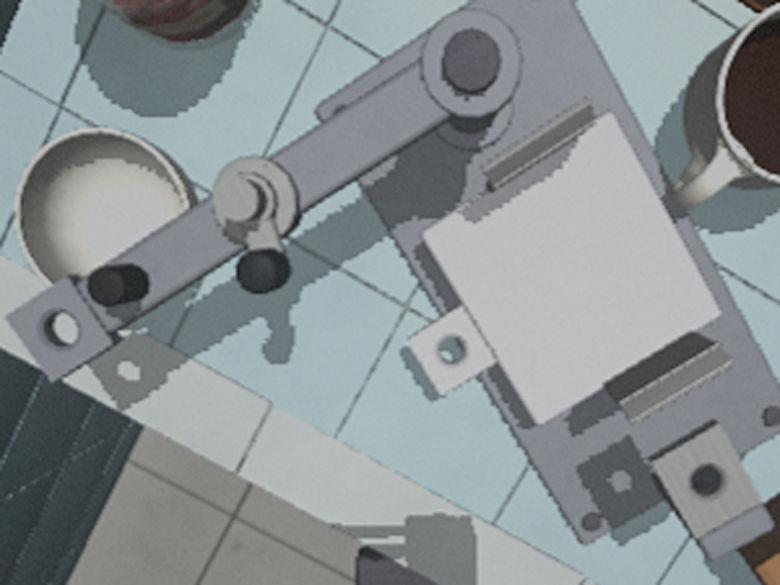

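View pics/w2c.png

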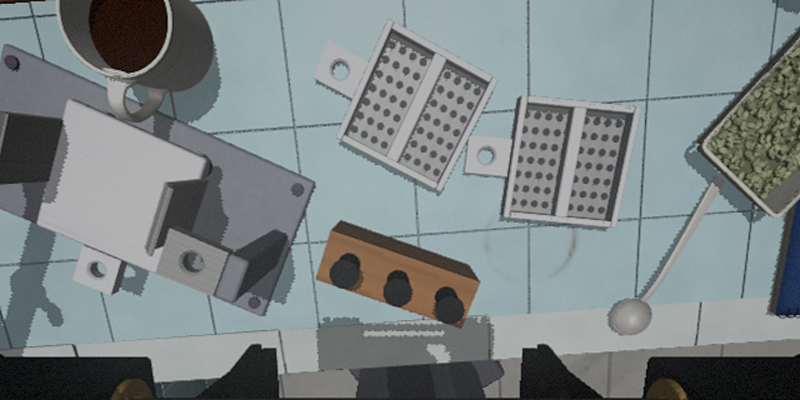

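```bash
cat >> h.py <<'E'
from scipy.optimize import least_squares
def fit(obs,x0):
    """obs: list of (calib, local xyz (z=world z), pixel); returns x,y,yaw"""
    def f(v):
        c,s=np.cos(v[2]),np.sin(v[2]); r=[]
        for k,l,px in obs:
            r.append(p(None,[v[0]+c*l[0]-s*l[1],v[1]+s*l[0]+c*l[1],l[2]],k)[0]-px)
        return np.array(r).ravel()
    s=least_squares(f,x0,loss="soft_l1"); return s.x,f(s.x).reshape(-1,2)
def loc(P,l):
    c,s=np.cos(P[2]),np.sin(P[2]); return np.array([P[0]+c*l[0]-s*l[1],P[1]+s*l[0]+c*l[1]])
E
python3 - <<'E'
from h import *
np.set_printoptions(precision=4,suppress=True)
c1=np.load("c1.npy",allow_pickle=True).item();c2=np.load("c2.npy",allow_pickle=True).item()
a=lambda x,y:np.array([x/2.6+140-.3,y/2.6+40-.3]); b=lambda x,y:np.array([x/1.25,y/1.25])
o1=[(c1,(-.077,0,.05),a(453,349)),(c1,(0,-.105,.144),a(708,480)),(c1,(-.059,.062,.05),a(423,233)),(c1,(.059,-.062,.05),a(720,313)),(c1,(-.059,-.062,.05),a(541,424)),(c1,(.059,.062,.05),a(609,112))]
o2=[(c2,(-.077,0,.05),b(98,269)),(c2,(0,-.105,.144),b(194,262)),(c2,(.059,.062,.05),b(70,100)),(c2,(.059,-.062,.05),b(212,158))]
x0=[.58,-.04,-1.0]
for o in (o1,o2,o1+o2):
    P,r=fit(o,x0);print("deck",P);print(r.T.round(1))
P0=P
print("pivot",loc(P,(0,.105)),"armhole",w(0,a(61,327),.16,c1), "handle",w(0,a(112,283),.196,c1),"knob",w(0,a(262,268),.214,c1))
piv=loc(P,(0,.105)); h=w(0,a(61,327),.16,c1)[0,:2]-piv; ex=np.array([np.cos(P[2]),np.sin(P[2])]);ey=np.array([-ex[1],ex[0]])
print("arm r,ang",np.hypot(*h),np.arctan2(-h@ex,-h@ey))
for n,lug,cs in [("A",(340,69),[(391,21),(495,78),(440,191),(338,138)]),("B",(486,156),[(519,96),(637,105),(615,228),(501,218)])]:
    L=[(-.055,.055),(.055,.055),(.055,-.055),(-.055,-.055)]
    o=[(c2,(-.077,0,.008),b(*lug))]+[(c2,(*l,.02),b(*q)) for l,q in zip(L,cs)]
    P,r=fit(o,[.5,-.3,-2.5]);print(n,P);print(r.T.round(1))
bl=w(0,[b(329,239),b(478,289),b(465,326),b(318,278)],.074,c2);print("block",bl[:,:2],bl.mean(0))
E
```

```text
deck [ 0.5993 -0.0386 -1.0115]
[[-0.2 -0.1 -1.7  2.4 -0.7  1.1]
 [ 0.8 -1.   0.1  0.5  1.7 -2.2]]
deck [ 0.5964 -0.0419 -1.021 ]
[[ 1.6 -0.3  0.2 -0.8]
 [ 0.7 -0.1 -3.3  0.8]]
deck [ 0.5977 -0.0405 -1.0233]
[[ 0.8  0.5 -0.1  3.5 -0.1  3.2 -0.3 -2.6 -1.5 -2.6]
 [ 1.4  0.8  0.5  2.3  2.7 -0.7  0.4 -0.2 -3.6  0.8]]
pivot [0.6873 0.0142] armhole [[0.5821 0.1958 0.16  ]] handle [[0.6027 0.1596 0.196 ]] knob [[0.6091 0.0963 0.214 ]]
arm r,ang 0.20993451510846983 1.5931154601770747
A [ 0.5103 -0.297  -2.6282]
[[ 0.1 -2.2  3.6  1.4 -2. ]
 [ 0.5 -2.9  0.6  0.8 -0.4]]
B [ 0.391  -0.3873 -2.2497]
[[-1.7 -0.5  2.1  0.1  0.3]
 [ 0.5 -0.8  0.6 -0.3  0.1]]
block [[ 0.4618 -0.173 ]
 [ 0.3525 -0.2552]
 [ 0.3297 -0.2275]
 [ 0.4396 -0.1446]] [ 0.3959 -0.2001  0.074 ]
```

Run:
```python
from h import *
np.set_printoptions(precision=4,suppress=True)
P=[.598,-.040,-1.018]; T=(loc(P,(-.077,0))+loc(P,(0,-.105)))/2
V=[];rows=[]
for yaw in (-1.0,.6,2.4,-2.4):
    pos=[T[0]-.075*np.cos(yaw),T[1]-.075*np.sin(yaw),.30]
    try: manip.move_to(pos,[np.pi,0,yaw])
    except manip.IKError: print("no",yaw); continue
    c=imaging.get_calibration("wrist"); im=imaging.get_image("wrist")
    cv2.imwrite(f"pics/v{len(V)}.png",im[:,:,::-1])
    ps=[]
    for l,z in [((-.077,0),.05),((0,-.105),.144)]:
        q=p(0,[*loc(P,l),z],c)[0].round().astype(int)
        pt=cv2.copyMakeBorder(im,60,60,60,60,cv2.BORDER_CONSTANT)[q[1]+30:q[1]+90,q[0]+30:q[0]+90,::-1]
        ps.append(cv2.resize(pt,(260,260),interpolation=cv2.INTER_CUBIC)); print(yaw,q)
    V.append(c); rows.append(np.vstack(ps))
np.save("cv.npy",V,allow_pickle=True)
cv2.imwrite("pics/vc.png",np.hstack(rows[:3])); print(len(V),manip.get_t())
```

```text
-1.0 [268 164]
-1.0 [390  74]
0.6 [282  68]
0.6 [363 195]
2.4 [380 101]
2.4 [241 155]
-2.4 [346 183]
-2.4 [282  42]
4 9.2333
```

View pics/vc.png

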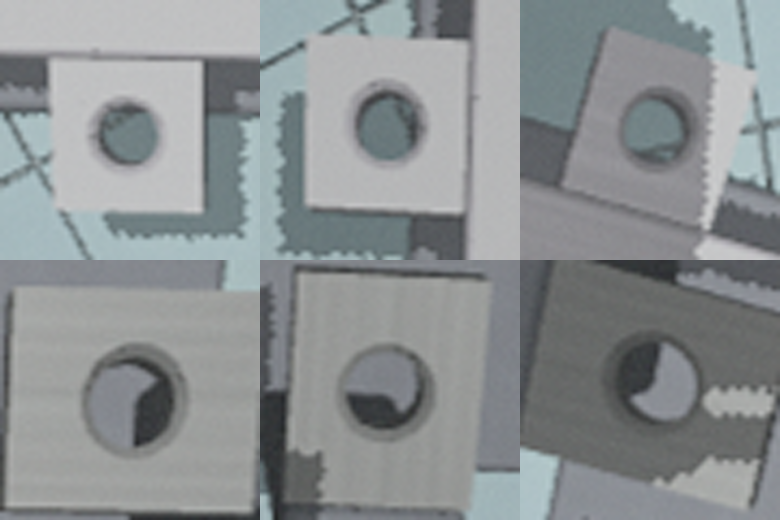

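Run:
```python
from h import *
np.set_printoptions(precision=4,suppress=True)
V=list(np.load("cv.npy",allow_pickle=True))
D=[((268,164),(124,131)),((282,68),(128,121)),((380,101),(137,128))]
B=[((390,74),(135,140)),((363,195),(125,132)),((241,155),(134,117))]
o=[]
for c,d,b in zip(V,D,B):
    for (q,s),l in ((d,(-.077,0,.05)),(b,(0,-.105,.144))):
        px=np.array(q)+(np.array(s)-130)/4.333-.1
        o.append((c,l,px)); print(w(0,px,l[2],c)[0])
P,r=fit(o,[.598,-.04,-1.02]);print(P);print(r.T.round(1)); np.save("deck.npy",P)
print(loc(P,(-.077,0)),loc(P,(0,-.105)),loc(P,(0,.105)))
```

```text
[0.5589 0.0265 0.05  ]
[ 0.5075 -0.0944  0.144 ]
[0.559  0.0269 0.05  ]
[ 0.5078 -0.0943  0.144 ]
[0.558  0.0273 0.05  ]
[ 0.5073 -0.0931  0.144 ]
[ 0.5979 -0.0398 -1.0329]
[[ 0.5 -0.9  0.1 -0.8 -0.5 -0.1]
 [ 0.1  0.8  0.9 -0.3  1.   0.8]]
[0.5584 0.0263] [ 0.5077 -0.0936] [0.688 0.014]
```

```bash
cat >> h.py <<'E'
P=np.load("deck.npy") if __import__("os").path.exists("deck.npy") else None
PI=np.pi
def mt(x,y,z,yaw): manip.move_to([x,y,z],[PI,0,yaw])
def st(m=""): print(m,"t%.1f"%manip.get_t(),manip.get_position().round(4) if hasattr(manip.get_position(),'round') else np.round(manip.get_position(),4),"w%.3f"%manip.get_width(),"ff%.1f"%np.max(manip.get_finger_force()),"F",np.round(manip.get_wrist_force(),1))
def pick(S):
    y=S[2]+PI/2
    manip.set_gripper(.46); mt(S[0],S[1],.12,y)
    s=manip.movel([S[0],S[1],.0065],speed=.1,f_stop=8); st("down %s"%s)
    manip.set_gripper(0.0); st("grip")
    x=manip.get_position(); manip.movel([x[0],x[1],.2]); st("up")
def hover(): 
    mt(P[0],P[1],.2,P[2]+PI/2); st("hover")
E
python3 - <<'E'
from h import *
pick([.5103,-.297,-2.6282])
if .1<manip.get_width()<.2: hover()
im=imaging.get_image("scene"); cv2.imwrite("pics/s1.png",im[:,:,::-1])
E
```

```text
down False t14.7 [ 0.5109 -0.2973  0.0072] w0.462 ff0.0 F [0.3 1.  0.5]
grip t15.3 [ 0.5103 -0.297   0.0066] w0.134 ff30.0 F [-0.2  0.9  0.6]
up t16.7 [ 0.5098 -0.2966  0.199 ] w0.132 ff30.0 F [-0.1  0.3 -2.8]
hover t17.8 [ 0.5974 -0.0416  0.1997] w0.136 ff30.0 F [ 0.1 -1.6 -1.9]
```

View pics/s1.png

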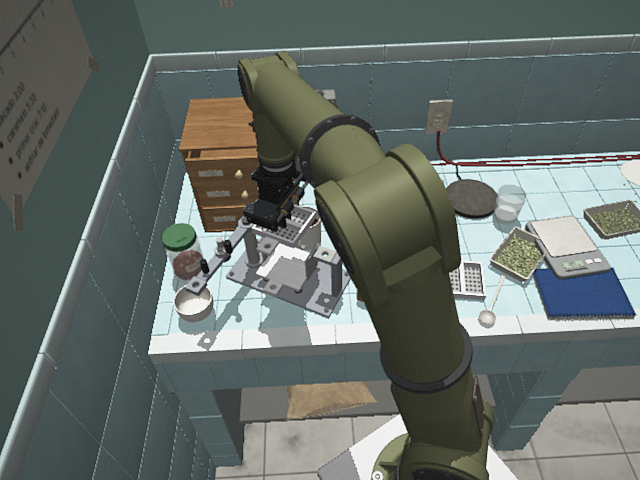

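```bash
cat >> h.py <<'E'
def lower(z,fs=12):
    s=manip.movel([P[0],P[1],z+.03],speed=.12,f_stop=fs); st("near %s"%s)
    s=manip.movel([P[0],P[1],z],speed=.04,f_stop=fs); manip.sleep(.2); st("low %s"%s)
E
python3 - <<'E'
from h import *
lower(.0573)
E
```

```text
near False t18.9 [ 0.5986 -0.04    0.0882] w0.137 ff3.0 F [-0.  -0.8 -1.7]
low False t20.0 [ 0.598  -0.0398  0.0575] w0.134 ff30.0 F [-0.1  0.  -1.7]
```

Run:
```python
from h import *
s=manip.movel([P[0],P[1],.0545],speed=.03,f_stop=5); st("touch %s"%s)
manip.set_gripper(.46); st("open")
manip.movel([P[0],P[1],.2]); st()
# look at B and at deck
mt(.42,-.22,.33,-.6)
c=imaging.get_calibration("wrist");np.save("c3.npy",c,allow_pickle=True)
im=imaging.get_image("wrist"); cv2.imwrite("pics/w3.png",im[:,:,::-1])
cv2.imwrite("pics/w3c.png",cv2.resize(im[:320,:,::-1],None,fx=1.25,fy=1.25,interpolation=cv2.INTER_CUBIC))
```

```text
touch False t20.3 [ 0.5984 -0.0398  0.0565] w0.137 ff30.0 F [-4.7  0.5 10.2]
open t21.1 [ 0.5978 -0.0398  0.0545] w0.459 ff0.0 F [-0.6  0.1  0.4]
 t22.2 [ 0.5972 -0.0396  0.199 ] w0.456 ff0.0 F [-0.3 -0.4 -0.9]
```

View pics/w3c.png

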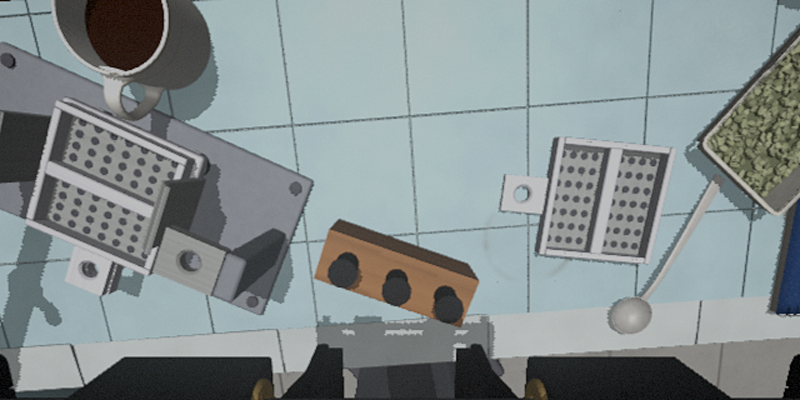

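Run:
```python
from h import *
c=np.load("c3.npy",allow_pickle=True).item(); b=lambda x,y:np.array([x/1.25,y/1.25])
L=[(-.055,.055),(.055,.055),(.055,-.055),(-.055,-.055)]
o=[(c,(-.077,0,.008),b(522,194))]+[(c,(*l,.02),b(*q)) for l,q in zip(L,[(555,137),(674,148),(652,264),(538,254)])]
S,r=fit(o,[.37,-.42,-2.25]);print(S,r.T.round(1))
# placed screen A lug hole & deck
print(w(0,b(90,267),.058,c), loc(P,(-.077,0)))
pick(S)
if .1<manip.get_width()<.2: hover(); lower(.079)
```

```text
[ 0.33901166 -0.39789854 -2.24505088] [[-1.1  1.2  1.3 -1.8 -0. ]
 [ 0.9 -0.3 -1.4 -0.2  1. ]]
[[0.55991572 0.02261808 0.058     ]] [0.55840918 0.02634338]
down False t25.9 [ 0.3395 -0.3984  0.0071] w0.460 ff0.0 F [-0.2 -0.1  0.5]
grip t26.6 [ 0.3389 -0.3983  0.0067] w0.136 ff30.0 F [-0.5 -0.9  0.8]
up t28.0 [ 0.3385 -0.3978  0.199 ] w0.136 ff30.0 F [-0.1  0.7 -1.5]
hover t29.6 [ 0.5975 -0.0425  0.2002] w0.136 ff30.0 F [-0.8 -1.1 -1.9]
near False t30.5 [ 0.5985 -0.0399  0.1099] w0.133 ff30.0 F [ 0.5  0.1 -1. ]
low False t31.6 [ 0.5981 -0.0398  0.0794] w0.135 ff30.0 F [ 0.2  0.1 -1. ]
```

Run:
```python
from h import *
s=manip.movel([P[0],P[1],.0745],speed=.03,f_stop=5); st("touch %s"%s)
manip.set_gripper(.46); manip.movel([P[0],P[1],.2]); st()
H=loc(P,(-.077,0)); T=(H+loc(P,(0,-.105)))/2; yaw=.6
mt(T[0]-.075*np.cos(yaw),T[1]-.075*np.sin(yaw),.30,yaw)
c=imaging.get_calibration("wrist"); im=imaging.get_image("wrist")
q=p(0,[*H,.078],c)[0]; print("hole pred",q); q=q.round().astype(int)
a=cv2.resize(im[max(0,q[1]-40):max(0,q[1]-40)+80,q[0]-40:q[0]+40],(400,400),interpolation=cv2.INTER_CUBIC); print("crop org",q[0]-40,max(0,q[1]-40))
# pins close view
Bk=np.array([.396,-.2]); yaw=-.4
mt(.41,-.16,.30,yaw)
c=imaging.get_calibration("wrist"); np.save("c4.npy",c,allow_pickle=True); im=imaging.get_image("wrist"); cv2.imwrite("pics/w4.png",im[:,:,::-1])
q=p(0,[*Bk,.1],c)[0].round().astype(int); print("block",q)
x0,y0=max(0,q[0]-100),max(0,q[1]-100); print("org",x0,y0)
b=cv2.resize(im[y0:y0+200,x0:x0+200],(400,400),interpolation=cv2.INTER_CUBIC)
cv2.imwrite("pics/pc.png",np.hstack([a,b])[:,:,::-1]); st()
```

```text
touch True t31.8 [ 0.5987 -0.0398  0.0765] w0.129 ff30.0 F [-0.6 -0.6  4.7]
 t33.6 [ 0.5972 -0.0397  0.1989] w0.462 ff0.0 F [-0.2 -0.3 -0.7]
hole pred [280.57939303  63.26525621]
crop org 241 23
block [366 206]
org 266 106
 t35.2 [ 0.4107 -0.159   0.2992] w0.461 ff0.0 F [ 0.7  1.  -0.2]
```

View pics/pc.png

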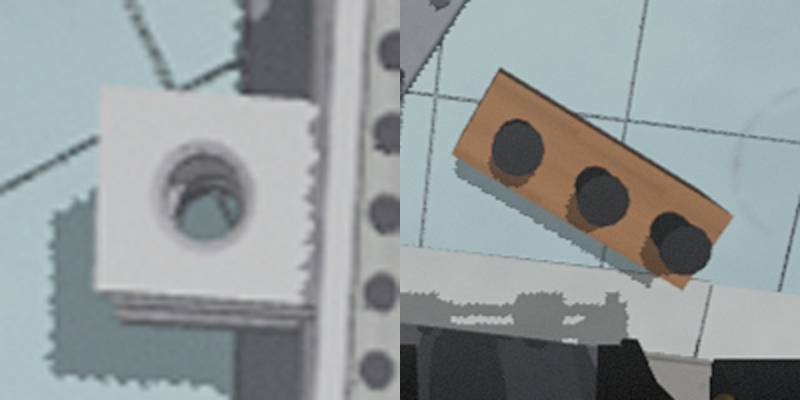

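```bash
cat >> h.py <<'E'
def pickpin(x,y,yaw):
    manip.set_gripper(.55); mt(x,y,.16,yaw)
    s=manip.movel([x,y,.079],speed=.1,f_stop=8); st("down %s"%s)
    manip.set_gripper(0.); st("grip")
    manip.movel([x,y,.24],speed=.2); st("up")
E
python3 - <<'E'
from h import *
c=np.load("c4.npy",allow_pickle=True).item()
X=w(0,[(325,180.5),(367.5,207),(409,231)],.114,c)[:,:2]; print(X,np.linalg.norm(np.diff(X,axis=0),axis=1))
d=X[0]-X[2]; yaw=np.arctan2(d[1],d[0]); print(yaw); m=X.mean(0); u=d/np.linalg.norm(d)
X=np.array([m+.045*u,m,m-.045*u]); np.save("pins.npy",np.c_[X,[yaw]*3])
pickpin(*X[0],yaw)
if .15<manip.get_width()<.32:
    H=loc(P,(-.077,0)); mt(*H,.24,P[2]+PI/2); manip.sleep(.2); st("over")
    s=manip.movel([*H,.160],speed=.12,f_stop=10); st("near %s"%s)
    s=manip.movel([*H,.088],speed=.04,f_stop=10); st("in %s"%s)
E
```

```text
[[ 0.43480705 -0.17448143]
 [ 0.39818189 -0.20054403]
 [ 0.3627557  -0.22753003]] [0.04495177 0.0445338 ]
0.6346500716158052
down False t37.7 [ 0.4353 -0.1744  0.0796] w0.549 ff0.0 F [ 0.9  0.6 -0.7]
grip t38.3 [ 0.4349 -0.1741  0.0791] w0.236 ff29.8 F [-0.5  0.3  0.8]
up t39.2 [ 0.434  -0.1739  0.2386] w0.238 ff29.7 F [-0.6  0.8 -1.7]
over t40.4 [0.5582 0.0243 0.2404] w0.236 ff29.7 F [-0.7 -0.  -1.1]
near False t41.2 [0.559  0.0263 0.1608] w0.235 ff29.7 F [ 0.2  0.9 -0.8]
in False t43.1 [0.5586 0.0263 0.0882] w0.234 ff29.7 F [ 0.3  0.3 -0.8]
```

```bash
cat >> h.py <<'E'
def hp(th,r=.17): return loc(P,(-r*np.sin(th),.105-r*np.cos(th)))
E
python3 - <<'E'
from h import *
manip.set_gripper(.45); x=manip.get_position(); manip.movel([x[0],x[1],.24]); st("rel")
Y=P[2]+PI/2; t0=1.58
print([manip.ik([*hp(t),.168],[PI,0,Y-t]) is not None for t in np.linspace(t0,0,6)])
c=imaging.get_calibration("top")
mt(*hp(t0),.27,Y-t0); 
s=manip.movel([*hp(t0),.168],speed=.1,f_stop=6); st("down %s"%s)
manip.set_gripper(0); st("grip")
E
```

```text
rel t45.0 [0.5577 0.027  0.2389] w0.450 ff0.0 F [-0.9 -0.2 -0.3]
[True, True, True, True, True, True]
down False t47.5 [0.6028 0.1608 0.1687] w0.449 ff0.0 F [-0.4  0.   0. ]
grip t48.1 [0.6023 0.1608 0.1682] w0.175 ff30.0 F [-0.7 -0.5  1.4]
```

Run:
```python
from h import *
Y=P[2]+PI/2
for t in np.linspace(1.58,0,13)[1:]:
    mt(*hp(t),.168,Y-t)
    F=np.array(manip.get_wrist_force())
    if np.linalg.norm(F)>30: print("F",t,F); break
manip.sleep(.3); st("swung"); print(hp(0))
```

```text
swung t51.7 [ 0.5443 -0.0702  0.1682] w0.171 ff30.0 F [ 5.4  1.7 -2.6]
[ 0.54204031 -0.07308529]
```

Run:
```python
from h import *
Y=P[2]+PI/2
mt(*hp(-.009),.168,Y); manip.sleep(.4); st()
x=np.array(manip.get_position()); e=x[:2]-hp(0); print("tang err",e@[np.cos(P[2]),np.sin(P[2])])
manip.set_gripper(.45); manip.movel([x[0],x[1],.27])
B=loc(P,(0,-.105)); yaw=.6
mt(B[0]-.06*np.cos(yaw),B[1]-.06*np.sin(yaw),.30,yaw)
c=imaging.get_calibration("wrist"); im=imaging.get_image("wrist"); np.save("c5.npy",c,allow_pickle=True)
cv2.imwrite("pics/w5.png",im[:,:,::-1]); print("pred hole",p(0,[*B,.16],c),p(0,[*loc(P,(-.077,0)),.118],c),p(0,[*B,.144],c))
cv2.imwrite("pics/w5c.png",cv2.resize(im[0:260,120:500,::-1],None,fx=2.1,fy=2.1,interpolation=cv2.INTER_CUBIC)); st()
```

```text
t52.3 [ 0.5446 -0.0708  0.1682] w0.178 ff30.0 F [ 5.4  4.1 -2.1]
tang err -0.0005954237486852463
pred hole [[320.02147569 146.43956554]] [[229.34747232  -1.05434711]] [[320.00497733 145.4809877 ]]
 t54.5 [ 0.458  -0.1267  0.2994] w0.452 ff0.0 F [ 0.1  0.2 -0.2]
```

View pics/w5c.png

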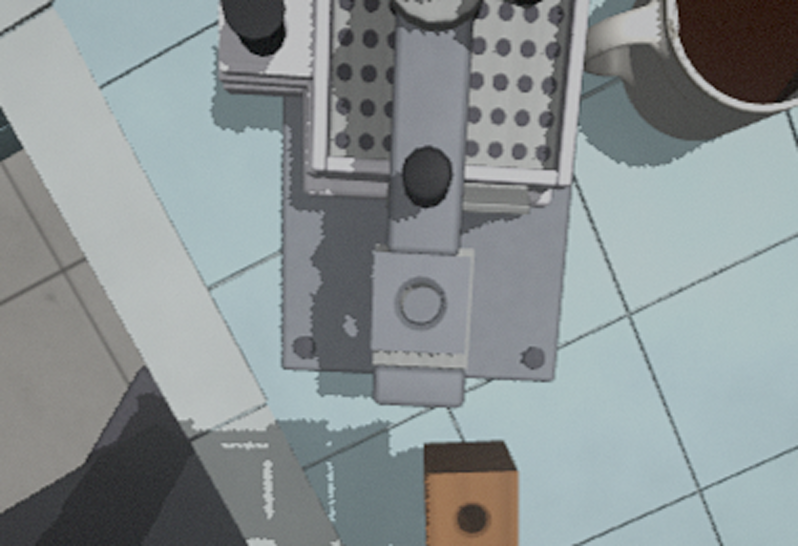

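Run:
```python
from h import *
c=np.load("c5.npy",allow_pickle=True).item(); A=w(0,(320.5,143.8),.16,c)[0,:2]; B=loc(P,(0,-.105)); print(A,B)
G=(A+B)/2; X=np.load("pins.npy")[1]
pickpin(*X)
if .15<manip.get_width()<.32:
    x=manip.get_position(); manip.movel([x[0],x[1],.29],speed=.2)
    mt(*G,.29,P[2]+PI/2); manip.sleep(.2); st("over")
    s=manip.movel([*G,.240],speed=.1,f_stop=10); st("near %s"%s)
    s=manip.movel([*G,.167],speed=.04,f_stop=10); st("in %s"%s)
```

```text
[ 0.50947413 -0.09278863] [ 0.50768938 -0.09357952]
down False t56.6 [ 0.3992 -0.201   0.0795] w0.553 ff0.0 F [-0.2  0.5  0.3]
grip t57.2 [ 0.3987 -0.2008  0.0791] w0.239 ff29.8 F [-0.5  1.3  1.1]
up t58.2 [ 0.3977 -0.2008  0.2387] w0.237 ff29.7 F [ 1.2 -0.4 -1.2]
over t59.5 [ 0.5079 -0.0945  0.29  ] w0.239 ff29.7 F [ 0.2  0.2 -1.1]
near False t60.1 [ 0.5088 -0.0933  0.2404] w0.237 ff29.7 F [ 0.3  1.5 -0.6]
in False t62.1 [ 0.5087 -0.0931  0.1672] w0.241 ff29.7 F [-0.1  0.7 -0.7]
```

Run:
```python
from h import *
x=manip.get_position()
s=manip.movel([x[0],x[1],.160],speed=.03,f_stop=12); st("push %s"%s)
manip.set_gripper(.45); manip.movel([x[0],x[1],.29]); st("rel")
D=P[:2]; yaw=.6
mt(D[0]-.06*np.cos(yaw),D[1]-.06*np.sin(yaw),.33,yaw)
c=imaging.get_calibration("wrist"); im=imaging.get_image("wrist"); np.save("c6.npy",c,allow_pickle=True)
cv2.imwrite("pics/w6.png",im[:,:,::-1]); print("axis",p(0,[*D,.214],c))
cv2.imwrite("pics/w6c.png",cv2.resize(im[0:280,120:500,::-1],None,fx=2.1,fy=2.1,interpolation=cv2.INTER_CUBIC)); st()
```

```text
push True t62.3 [ 0.51   -0.0935  0.165 ] w0.238 ff30.1 F [-2.1 -0.1  6.6]
rel t64.0 [ 0.5082 -0.093   0.2891] w0.449 ff0.0 F [-0.1  0.  -0.1]
axis [[319.47353844 149.2248554 ]]
 t64.4 [ 0.5478 -0.0738  0.3287] w0.454 ff0.0 F [ 0.7  0.4 -0.3]
```

View pics/w6c.png

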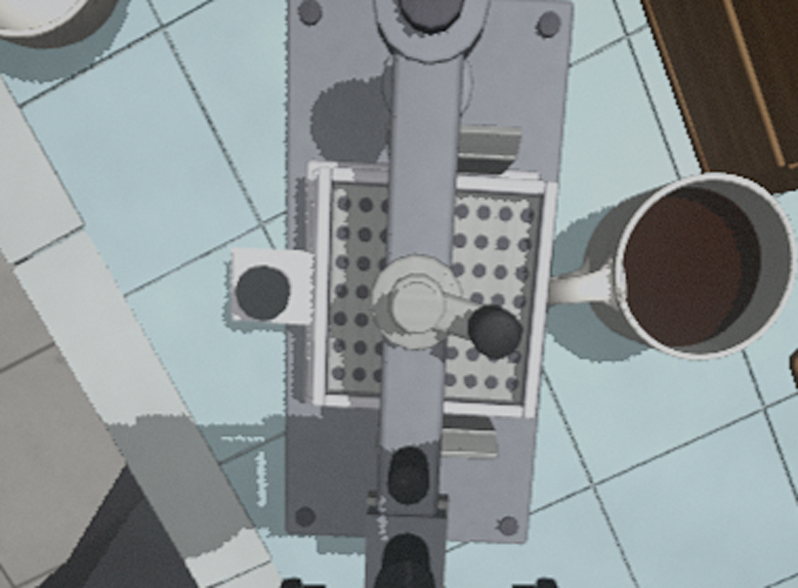

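Run:
```python
from h import *
np.set_printoptions(precision=4,suppress=True)
c1=np.load("c1.npy",allow_pickle=True).item();c6=np.load("c6.npy",allow_pickle=True).item()
a=lambda x,y:np.array([x/2.6+140,y/2.6+40])
for z in (.16,.175,.19,.2,.21,.22): print(z,"w1",p(0,[*hp(1.58,.105),z],c1)[0],"w6",p(0,[*P[:2],z],c6)[0])
print("seen small",a(247,198),"collar",a(255,208),"knob w1",a(262,268))
K=w(0,(355.2,157.1),.214,c6)[0,:2]; D=P[:2]+.0015*np.array([.859,.512])
print(K,K-P[:2],np.linalg.norm(K-P[:2]),np.linalg.norm(K-D),np.arctan2(*(K-D)[::-1]))
K1=w(0,a(262,268),.214,c1)[0,:2]; print(K1-hp(1.58,.105), np.linalg.norm(K1-hp(1.58,.105)))
for y0 in (P[2],P[2]+PI):
  for t in np.linspace(1,-4.5,12):
    q=manip.ik([*D,.2],[PI,0,y0+t]); print(round(y0+t,2), None if q is None else round(q[6],2),end="; ")
```

```text
0.16 w1 [240.9728 116.5047] w6 [319.3355 145.4107]
0.175 w1 [238.2627 116.1661] w6 [319.3691 146.3409]
0.19 w1 [235.358  115.8032] w6 [319.4061 147.3626]
0.2 w1 [233.3027 115.5464] w6 [319.4329 148.1017]
0.21 w1 [231.144  115.2767] w6 [319.4615 148.8927]
0.22 w1 [228.874  114.9931] w6 [319.4922 149.7413]
seen small [235.     116.1538] collar [238.0769 120.    ] knob w1 [240.7692 143.0769]
[ 0.6074 -0.0631] [ 0.0096 -0.0234] 0.025251587867922188 0.025516462466266453 -1.239814738451177
[-0.0262 -0.0087] 0.027631722433037156
-0.03 -1.41; -0.53 -1.89; -1.03 -2.37; -1.53 None; -2.03 2.38; -2.53 1.88; -3.03 1.81; -3.53 1.32; -4.03 0.83; -4.53 0.34; -5.03 -0.14; -5.53 -0.64; 3.11 1.67; 2.61 1.18; 2.11 0.69; 1.61 0.21; 1.11 -0.28; 0.61 -0.77; 0.11 -1.27; -0.39 -1.75; -0.89 -2.24; -1.39 -2.68; -1.89 2.52; -2.39 2.02;
```

```bash
cat >> h.py <<'E'
D=P[:2]+.0015*np.array([.859,.512])
def cp(f): return D+.028*np.array([np.cos(f),np.sin(f)])
def crank(f0,f1,step=.3,lim=99):
    n=int(np.ceil(abs(f1-f0)/step)); out=[]
    for f in np.linspace(f0,f1,n+1)[1:]:
        manip.movel([*cp(f),.198],speed=.07)
        F=np.array(manip.get_wrist_force()); x=np.array(manip.get_position())[:2]-D
        tn=np.array([np.sin(f),-np.cos(f)]); out.append((round(f,2),round(-F[:2]@tn,1),round(F[2],1),round((np.arctan2(x[1],x[0])-f+PI)%(2*PI)-PI,2),round(np.hypot(*x)*1e3,1)))
        if out[-1][1]>lim: break
    print(*out,sep="\n"); return f
E
python3 - <<'E'
from h import *
K=[.6074,-.0631]; Y=P[2]+PI/2
manip.set_gripper(.38); mt(*K,.27,Y)
s=manip.movel([*K,.198],speed=.08,f_stop=6); st("down %s"%s)
manip.set_gripper(0); st("grip")
f0=-1.24
crank(f0,f0-3,.3,15); st()
E
```

```text
down False t66.3 [ 0.6078 -0.0632  0.1986] w0.379 ff0.0 F [-0.9  0.6 -0.3]
grip t66.8 [ 0.6078 -0.0635  0.1984] w0.182 ff30.0 F [ 1.  -1.4  0.1]
(np.float64(-1.54), np.float64(0.9), np.float64(2.3), np.float64(0.0), np.float64(26.5))
(np.float64(-1.84), np.float64(0.6), np.float64(1.7), np.float64(-0.0), np.float64(26.5))
(np.float64(-2.14), np.float64(0.3), np.float64(1.1), np.float64(-0.0), np.float64(26.5))
(np.float64(-2.44), np.float64(0.1), np.float64(0.6), np.float64(0.0), np.float64(26.6))
(np.float64(-2.74), np.float64(0.0), np.float64(-0.0), np.float64(0.02), np.float64(27.1))
(np.float64(-3.04), np.float64(0.5), np.float64(2.1), np.float64(0.04), np.float64(27.8))
(np.float64(-3.34), np.float64(1.8), np.float64(5.1), np.float64(0.03), np.float64(28.7))
(np.float64(-3.64), np.float64(1.6), np.float64(6.6), np.float64(0.02), np.float64(29.4))
(np.float64(-3.94), np.float64(2.0), np.float64(6.9), np.float64(0.01), np.float64(29.4))
(np.float64(-4.24), np.float64(-0.6), np.float64(5.8), np.float64(0.01), np.float64(29.0))
 t69.4 [ 0.5858 -0.0133  0.1982] w0.185 ff30.0 F [0.  1.2 5.8]
```

Run:
```python
from h import *
f=crank(-4.24,-1.24-9.4,.32,14); st()
crank(f,f-.4,.1,14); st()
```

```text
(np.float64(-4.56), np.float64(0.3), np.float64(5.2), np.float64(0.01), np.float64(28.7))
(np.float64(-4.88), np.float64(1.3), np.float64(5.9), np.float64(0.02), np.float64(28.7))
(np.float64(-5.2), np.float64(1.8), np.float64(5.1), np.float64(0.02), np.float64(29.0))
(np.float64(-5.52), np.float64(0.5), np.float64(4.7), np.float64(0.03), np.float64(29.2))
(np.float64(-5.84), np.float64(1.7), np.float64(4.4), np.float64(0.03), np.float64(29.4))
(np.float64(-6.16), np.float64(1.3), np.float64(3.6), np.float64(0.0), np.float64(29.4))
(np.float64(-6.48), np.float64(2.4), np.float64(4.4), np.float64(-0.01), np.float64(28.9))
(np.float64(-6.8), np.float64(0.8), np.float64(5.4), np.float64(-0.03), np.float64(28.2))
(np.float64(-7.12), np.float64(0.7), np.float64(7.4), np.float64(-0.03), np.float64(27.5))
(np.float64(-7.44), np.float64(0.5), np.float64(7.6), np.float64(-0.03), np.float64(27.2))
(np.float64(-7.76), np.float64(-0.3), np.float64(6.9), np.float64(-0.03), np.float64(26.9))
(np.float64(-8.08), np.float64(0.7), np.float64(6.8), np.float64(-0.03), np.float64(26.7))
(np.float64(-8.4
[... 596 characters left out ...]
.06), np.float64(28.7))
(np.float64(-10.64), np.float64(0.7), np.float64(8.5), np.float64(0.05), np.float64(28.0))
 t74.9 [ 0.5882 -0.0132  0.1981] w0.184 ff30.0 F [-1.3  1.5  8.5]
(np.float64(-10.72), np.float64(1.5), np.float64(9.6), np.float64(0.06), np.float64(28.0))
(np.float64(-10.8), np.float64(2.1), np.float64(8.4), np.float64(0.06), np.float64(28.1))
(np.float64(-10.88), np.float64(2.5), np.float64(9.3), np.float64(0.06), np.float64(28.1))
(np.float64(-10.96), np.float64(2.7), np.float64(9.1), np.float64(0.06), np.float64(28.2))
(np.float64(-11.04), np.float64(2.2), np.float64(8.3), np.float64(0.05), np.float64(28.2))
 t76.2 [ 0.5989 -0.0108  0.1981] w0.182 ff30.0 F [-2.1  3.   8.3]
```

Run:
```python
from h import *
f=crank(-11.04,-12.4,.1,7.5); st()
```

```text
(np.float64(-11.14), np.float64(2.3), np.float64(8.3), np.float64(0.05), np.float64(28.2))
(np.float64(-11.23), np.float64(2.4), np.float64(9.3), np.float64(0.05), np.float64(28.4))
(np.float64(-11.33), np.float64(2.3), np.float64(8.3), np.float64(0.05), np.float64(28.4))
(np.float64(-11.43), np.float64(3.0), np.float64(8.0), np.float64(0.05), np.float64(28.5))
(np.float64(-11.53), np.float64(2.0), np.float64(8.9), np.float64(0.05), np.float64(28.6))
(np.float64(-11.62), np.float64(2.1), np.float64(7.9), np.float64(0.05), np.float64(28.8))
(np.float64(-11.72), np.float64(2.9), np.float64(7.0), np.float64(0.05), np.float64(28.9))
(np.float64(-11.82), np.float64(3.3), np.float64(8.2), np.float64(0.06), np.float64(29.1))
(np.float64(-11.91), np.float64(6.4), np.float64(9.8), np.float64(0.11), np.float64(29.2))
(np.float64(-12.01), np.float64(9.6), np.float64(11.0), np.float64(0.16), np.float64(29.3))
 t78.7 [ 0.6211 -0.0197  0.1981] w0.185 ff30.0 F [-4.   8.9 11. ]
```

Run:
```python
from h import *
f=crank(-12.01,-12.41,.08,17); manip.sleep(.3); st()
```

```text
(np.float64(-12.08), np.float64(11.5), np.float64(11.9), np.float64(0.21), np.float64(29.3))
(np.float64(-12.14), np.float64(13.3), np.float64(13.1), np.float64(0.25), np.float64(29.4))
(np.float64(-12.21), np.float64(14.7), np.float64(14.1), np.float64(0.29), np.float64(29.4))
(np.float64(-12.28), np.float64(16.5), np.float64(14.4), np.float64(0.33), np.float64(29.5))
(np.float64(-12.34), np.float64(18.3), np.float64(15.2), np.float64(0.37), np.float64(29.5))
 t80.2 [ 0.6236 -0.0225  0.1981] w0.186 ff30.0 F [-8.6 17.6 14.5]
```

Run:
```python
from h import *
x=manip.get_position(); manip.movel([x[0]+.001,x[1]+.0005,.198],speed=.03); manip.sleep(.2); st("relax")
manip.set_gripper(.38); manip.sleep(.2); st("open")
x=manip.get_position(); manip.movel([x[0],x[1],.30],speed=.1); st()
mt(.45,-.1,.40,.3); manip.sleep(.3)
yaw=.3
im=imaging.get_image("wrist"); s=imaging.get_image("scene")
cv2.imwrite("pics/f.png",np.hstack([cv2.resize(im[0:300,100:500],(400,300)),cv2.resize(s[180:360,140:380],(400,300))])[:,:,::-1]); st()
```

```text
relax t81.0 [ 0.6215 -0.0197  0.198 ] w0.183 ff30.0 F [-6.4  4.8 12.1]
open t81.8 [ 0.6246 -0.0221  0.198 ] w0.377 ff0.0 F [ 0.6 -0.2 -0.1]
 t83.0 [ 0.6242 -0.022   0.2992] w0.376 ff0.0 F [-0.1  0.4  0. ]
 t84.2 [ 0.4502 -0.0998  0.3997] w0.379 ff0.0 F [-0.3 -0.4  0.5]
```

View pics/f.png

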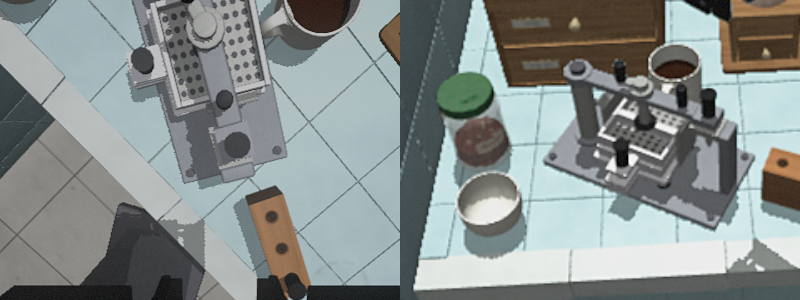

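Run:
```python
from h import *
Y=P[2]+PI/2
mt(.6228,-.0212,.27,Y); s=manip.movel([.6228,-.0212,.198],speed=.08,f_stop=6); st("down %s"%s)
manip.set_gripper(0); manip.sleep(.2); st("grip")
f=crank(.66,.06,.06,14); st()
manip.sleep(.3); st()
manip.set_gripper(.38); manip.sleep(.3); st("open")
x=manip.get_position(); manip.movel([x[0],x[1],.30],speed=.1); st()
```

```text
down False t86.2 [ 0.6232 -0.0214  0.1985] w0.376 ff0.0 F [0.1 0.4 0.2]
grip t86.8 [ 0.622  -0.018   0.1984] w0.180 ff30.0 F [-4.8  5.   4.8]
(np.float64(0.61), np.float64(8.0), np.float64(4.1), np.float64(0.13), np.float64(30.9))
(np.float64(0.55), np.float64(9.7), np.float64(5.0), np.float64(0.16), np.float64(31.0))
(np.float64(0.5), np.float64(11.0), np.float64(5.8), np.float64(0.2), np.float64(31.0))
(np.float64(0.44), np.float64(13.9), np.float64(7.3), np.float64(0.23), np.float64(31.1))
(np.float64(0.39), np.float64(14.8), np.float64(7.2), np.float64(0.26), np.float64(31.1))
 t88.1 [ 0.624  -0.0202  0.1984] w0.183 ff30.0 F [-6.6 13.3  7.2]
 t88.4 [ 0.6239 -0.0202  0.1984] w0.183 ff30.0 F [-6.2 12.8  7.6]
open t89.3 [ 0.625  -0.0264  0.1984] w0.384 ff2.7 F [-2.3  4.9  3.9]
 t90.5 [ 0.6247 -0.0264  0.2992] w0.381 ff0.0 F [-0.  -0.9  0.4]
```

Run:
```python
from h import *
mt(.45,-.2,.40,.3); manip.sleep(.5); st(); print(manip.hand_in())
```

```text
t92.0 [ 0.4502 -0.1998  0.3998] w0.382 ff0.0 F [ 0.7 -0.4 -0.7]
the job is handed in; nothing more can be done
None
```

I handed the job in at about 92 s with both screens stacked and pinned, the arm locked over the stack, and the jaw cranked down. I did not measure the jaw's force directly; the crank's resistance on regripping says it is pressing. The mug and bowl looked undisturbed in the last picture, and no verdict came back.

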